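# Hang the scrap pail on the tool rail with an S-hook

## Robot

A 6-joint arm with a two-finger parallel gripper is mounted at the origin on a cart in front of the work surface, level with it; the furniture and walls round the work are solid. World frame = base frame: x ahead of the robot, y to its left, z up, the work surface at z = 0. Lengths are in m, angles in rad, forces in N, time in s.
With the tool pointing down it reaches from about 0.375 to 0.975 m from the base axis. Payload 3.8 kg.
Tool frame: the origin (TCP) lies midway between the tips of the shut fingers; the grasp point (between the pads) lies 19 mm behind it; z points along the fingers, y is the line along which they close (so a half turn about z gives the same grasp; the last joint's range is limited). The gripper opens to 85 mm and grips with 20 to 120 N. Pads are 22 mm wide; open, the fingers measure 114 mm over their backs; the gripper's body (76 mm by 85 mm) begins 54 mm behind the grasp point. The pads swing forward as they close: fully open they stand 13 mm farther back than shut.
Start: joints at [1.097, 0.264, 1.604, -0, 1.274, -0.037], TCP at [0.286, 0.612, 0.208] pointing down, gripper open.
Joint ranges: [-2.63, 2.63], [-0.94, 2.18], [0.31, 2.57], [-1.31, 4.45], [0, 2.66], [-2.55, 2.55]. Speed limits (rad/s): [2.57, 2.57, 3.14, 3.14, 3.14, 3.14].

## Interface

Orientations are given as a rotation vector (axis times angle).
In Python, from workcell import bot gives the robot as it stands.
- The arm moves only by the tool step_arm, never from a script. Its argument "motion" is a list of rows, each a list of 5 numbers: the finger opening in cm, from 0 to 8.54, then the shift along the tool's x, y, z in cm, then the turn about the tool's z in degrees. In form: [[claw, dx, dy, dz, twist], ...]. A call has 1 to 20 rows; each row is the pose to reach, as a shift and turn from the pose commanded when the call began, along the tool's axes at that moment; what a row does not reach only later rows make up. A row lasts 1/10 s, in which the tool goes at most 50 mm and 8.59 degrees, less where a joint would pass 70% of its speed; a pose out of reach is approached as far as the arm can. A call with a gripper value outside its range is refused whole. The fingers move at their own pace and stop on an object; "force" is the grip in N (left out, the last holds). Time passes only in rows, so rows that repeat a pose let the fingers close. It gives the time, the measured TCP pose, the force, the opening and the grip force at its end, in the units of the state.
- bot.read_state(): the state, without advancing time (a new reading comes with each control period).
- bot.read_camera(name): name is "scene" or "side" or "wrist"; returns (picture, depth): 400x640x3 uint8, red, green, blue; 400x640 float32, m along the optical axis (not along the pixel's ray), 0 where there is no reading.
- bot.calibration(name): a dict with "mtx" (3x3 intrinsics, pixels), "k1" (the pictures are not rectified: a ray, as slopes to the right and down, at radius r is drawn at 1 + k1 r^2 times it, then the intrinsics apply), "origin" and "orientation" of the camera in the world; the wrist camera has in their place "T_tool_cam" (4x4, takes a point from camera to tool coordinates, whose origin is the TCP and whose axes are the flange's). Camera axes: x right, y up, looking along -z (the intrinsics and any distortion apply to the point x, -y, -z); pixel columns grow to the right and rows downward; lengths in m; the calibration is good to about 2 mm. A picture is of the moment at which its call begins: read the wrist's pose just before it. calibration takes no time and is no camera call.
- bot.finish_job(): hands the job in; it is judged then, once.
The state is a dict: "time": time; "q": joint angles; "joint_vel": joint speeds; "joint_torque": joint torques, N m; "tool_pos": TCP position; "tcp_rot": TCP orientation; "wrist_force": force on the tool from outside, world axes, zero at the start; "torque": the same for the moment, N m; "width": opening from 0.0 (shut) to 1.0 (fully open); "grip_force": force on a finger pad.
Only numpy, scipy, OpenCV 4.12 (cv2) and the standard library are available. Lean on these libraries where they do the work, as an engineer would, in place of code of your own. Each camera call takes 0.05 s, during which the arm holds its last target. There are 200 camera calls.

## Task

Hook the larger of the two S-hooks over the flat tool rail, with its lower curl on the robot's side, and let go of it. Then hang the little scrap pail by its handle from that hook's lower curl, so that it hangs clear of the bench. Leave the small S-hook in its block.

Things in the scene. Friction and masses are not known exactly. Their poses are not given: they have to be found in the camera images.
- rail_mid (a point): Middle of the top edge of the tool rail, a fixed dark steel flat bar on edge, 8 mm thick (its x), 32 mm high, its top 195 mm above the bench. y runs along the bar, x across it, away from the robot; z up. Free over 270 mm between two 18 mm posts level with its top, on a board 90x330x12 mm. Yaw up to 12 degrees.
- s_hook: Larger S-hook, 16 mm wide (y) 4 mm steel strip, 88 mm high, 60 g; stands in a 60 mm high wooden block, lifts straight out. Origin: mid underside of the upper bend, rests on the rail's top. z up. Upper bend: top z=4, outside 22 mm in x (grip its upright sides, z 4 to -10), gap 14 mm (x +-7); rear leg flares at z<-11 to x=19, z=-26. Shank in front, x -11 to -7. Hung, it leans ~12 deg, curl nearer the rail.
- hook_curl (a point): Lowest inside point of the larger S-hook's lower curl, at x=-38, z=-80 mm in the hook's frame (same axes). The curl lies in the hook's x-z plane and opens upward on the -x side: inner radius 16 mm, 4 mm thick, its free tip 18 mm towards -x and 22 mm above this point. Once the hook hangs on the rail this side faces the robot.
- scrap_pail: Plain aluminium scrap pail, 90 g, upright on the bench: cup 54 mm wide, 38 mm high, stiff upright handle, 144 mm in all. Origin: mid underside of the handle's round 8 mm cross bar, 82 mm above the pail's underside. y along the bar, z up. Below the bar a window 45 mm wide, 44 mm high, open along x, takes the curl; above it a grip plate 34 mm wide (y), 8 mm thick, up to z=62. +x and -x sides alike.
- small_hook: The small S-hook, same shape but 54 mm high, of strip 12 mm wide, standing in a smaller wooden block; too narrow for the rail and not wanted. Origin: mid underside of its upper bend. The two blocks may have changed places.
There are look-alikes about, which are no part of the job. Leave any purple look-alike of the s_hook alone.

How it is judged:
By the outcome, as a careful person would: the job done as asked, in the order asked, and still so for the second after the job is handed in, with the robot touching nothing.
It also fails if it takes over 54 s, if anything falls off the work surface, if the arm or the gripper's body presses on something with over 40 N, if the wrist force passes 120 N, or if a joint passes its speed limit or range.

## Working session

There is one attempt and no reset: what is moved stays moved. The work goes in short steps, Python scripts to look and compute and a tool call to move; the robot and the scene stay as the last step left them, time stands still between calls to the robot, and variables do not carry over. Pictures are saved under pics/ and viewed, at most 10 in all, crops included, and the job is handed in when it is done.

Besides the shell and the picture viewer there is one more tool, called after "Call:" as name(argument=value, ...), one argument or row to a line, values as JSON. step_arm: Moves the arm, as the interface text tells. Its arguments: {"type":"object","properties":{"motion":{"type":"array","items":{"type":"array","items":{"type":"number"}}},"force":{"type":"number"}},"required":["motion"]}

```bash
mkdir -p pics; cat > h.py <<'E'
import numpy as np, cv2
from scipy.spatial.transform import Rotation as R
from workcell import bot
def grab(name):
    s=bot.read_state(); im,d=bot.read_camera(name); return s,im,d
def cloud(name,s,d):
    c=bot.calibration(name); K=np.array(c["mtx"]); k1=c["k1"]
    v,u=np.mgrid[0:d.shape[0],0:d.shape[1]].astype(np.float64)
    pts=np.stack([u,v],-1).reshape(-1,1,2)
    n=cv2.undistortPoints(pts,K,np.array([k1,0,0,0.]))[:,0].reshape(*d.shape,2)
    p=np.stack([n[...,0]*d,-n[...,1]*d,-d],-1)
    if name=="wrist":
        T=np.array(c["T_tool_cam"]); p=p@T[:3,:3].T+T[:3,3]
        return p@R.from_rotvec(s["tcp_rot"]).as_matrix().T+np.array(s["tool_pos"])
    o=np.array(c["orientation"]); M=R.from_rotvec(o).as_matrix() if o.size==3 else o
    return p@M.T+np.array(c["origin"])
def save(f,im): cv2.imwrite("pics/"+f,im[...,::-1])
E
python3 - <<'E'
from h import *
for n in("scene","side"):
    s,im,d=grab(n); P=cloud(n,s,d); P[d==0]=np.nan
    np.savez(n+".npz",im=im,P=P); save(n+".png",im); print(bot.calibration(n))
print(s); print(bot.calibration("wrist"))
E
```

```text
{'mtx': array([[370.7474351 ,   0.        , 320.40276645],
       [  0.        , 370.7474351 , 194.12057829],
       [  0.        ,   0.        ,   1.        ]]), 'k1': -0.020559998179605566, 'origin': array([-0.08133112,  0.67550046,  0.60847488]), 'orientation': array([ 0.51234563, -1.18078484, -2.09892254])}
{'mtx': array([[380.93155756,   0.        , 323.38833585],
       [  0.        , 380.93155756, 194.07942121],
       [  0.        ,   0.        ,   1.        ]]), 'k1': -0.003081684964226208, 'origin': array([0.48617787, 0.79104598, 0.72498295]), 'orientation': array([0.01505318, 1.23752019, 2.8097952 ])}
{'time': 0.05, 'q': array([ 1.09709014e+00,  2.64751871e-01,  1.60537634e+00, -1.04037702e-05,
        1.27371241e+00, -3.69078550e-02]), 'joint_vel': array([ 0.0017787 ,  0.00029719, -0.00123594, -0.00068253, -0.00027528,
       -0.00068622]), 'joint_torque': array([-4.83896329e-04, -5.17020929e+01, -3.68845189e+01, -2.75500606e-04,
        6.98064978e-03,  5.23212705e-06]), 'tool_pos': array([0.28520199, 0.61091747, 0.2065617 ]), 'tcp_rot': array([-0.68055374, -3.06642024,  0.00341997]), 'wrist_force': array([-0.125762  , -0.40612099, -0.04445161]), 'torque': array([-0.00593558, -0.06045119,  0.0007012 ]), 'grip_force': 0.0, 'width': 1.0042422940261178}
{'mtx': array([[339.90311782,   0.        , 317.68711574],
       [  0.        , 339.90311782, 195.32922386],
       [  0.        ,   0.        ,   1.        ]]), 'k1': -0.06685819856861723, 'T_tool_cam': array([[-1.97943186e-05,  9.55247900e-01,  2.95806439e-01,
         7.59855543e-02],
       [ 9.99999818e-01,  1.97203628e-04, -5.69913342e-04,
         6.17144653e-04],
       [-6.02742626e-04,  2.95806374e-01, -9.55247730e-01,
        -1.66053323e-01],
       [ 0.00000000e+00,  0.00000000e+00,  0.00000000e+00,
         1.00000000e+00]])}
```

View pics/scene.png

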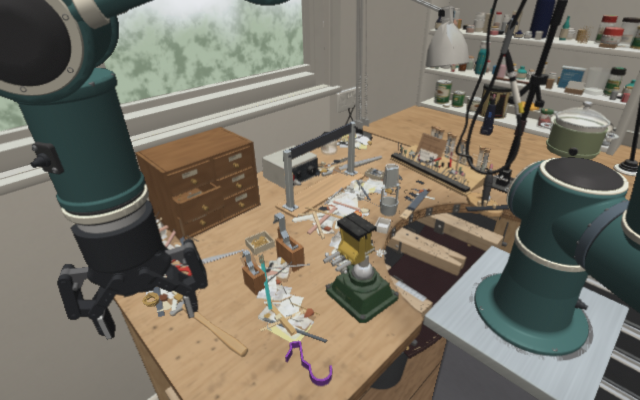

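View pics/side.png

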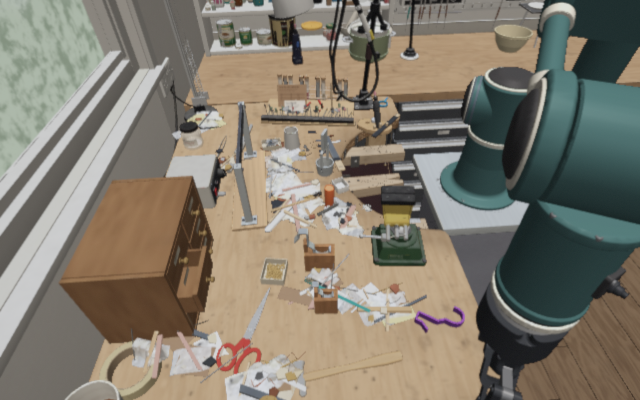

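The rail runs between posts at about (288,180) and (352,145) in the scene view. The hook blocks are at (290,243), larger, and (253,272), smaller. A grey pail with a plate is at about (389,190), and the purple look-alike at (305,365).

```bash
python3 - <<'E'
from h import *
a=np.load("scene.npz"); b=np.load("side.npz")
c1=cv2.resize(a["im"][120:300,230:420],None,fx=4,fy=4,interpolation=2)[:600,:800]
c1=cv2.resize(a["im"][120:300,230:430],None,fx=3.2,fy=3.2,interpolation=2)
c2=cv2.resize(b["im"][90:320,220:360],None,fx=2.5,fy=2.5,interpolation=2)
save("c1.png",c1)
save("c2.png",c2)
def p(n,D,L):
    for u,v in L: print(n,u,v,np.round(D["P"][v,u],3))
p("scene",a,[(290,156),(350,128),(320,140),(290,232),(281,220),(250,258),(290,260),(253,285),(389,175),(389,200)])
p("side",b,[(239,105),(241,140),(243,180),(319,248),(325,250),(310,238),(326,290),(325,145),(325,165),(291,135)])
# rail: points high z
P=b["P"]; m=(P[...,2]>.18)&(P[...,2]<.205)&(P[...,0]>.5)&(P[...,0]<.95)&(P[...,1]<.6)&(P[...,1]>-.1)
v,u=np.where(m); print(len(u)); q=P[m]; 
mm=(u>225)&(u<260); q=q[mm]; print(q.min(0),q.max(0),np.polyfit(q[:,1],q[:,0],1),np.median(q,0))
E
```

```text
scene 290 156 [0.63  0.1   0.183]
scene 350 128 [ 0.656 -0.173  0.181]
scene 320 140 [ 0.649 -0.033  0.184]
scene 290 232 [0.564 0.17  0.001]
scene 281 220 [0.494 0.249 0.114]
scene 250 258 [0.475 0.355 0.075]
scene 290 260 [0.446 0.268 0.034]
scene 253 285 [0.444 0.375 0.031]
scene 389 175 [ 0.434 -0.087  0.127]
scene 389 200 [ 0.446 -0.115  0.028]
side 239 105 [ 0.666 -0.175  0.195]
side 241 140 [ 0.648 -0.019  0.183]
side 243 180 [0.637 0.105 0.155]
side 319 248 [0.471 0.24  0.055]
side 325 250 [0.458 0.24  0.047]
side 310 238 [0.49  0.161 0.001]
side 326 290 [0.463 0.348 0.051]
side 325 145 [ 0.433 -0.093  0.101]
side 325 165 [ 0.432 -0.119  0.009]
side 291 135 [ 0.531 -0.218  0.058]
2380
[ 0.63223886 -0.09939147  0.18032814] [0.66068003 0.11225756 0.19774353] [-0.06394849  0.65012795] [0.6486172  0.045167   0.19406276]
```

View pics/c1.png

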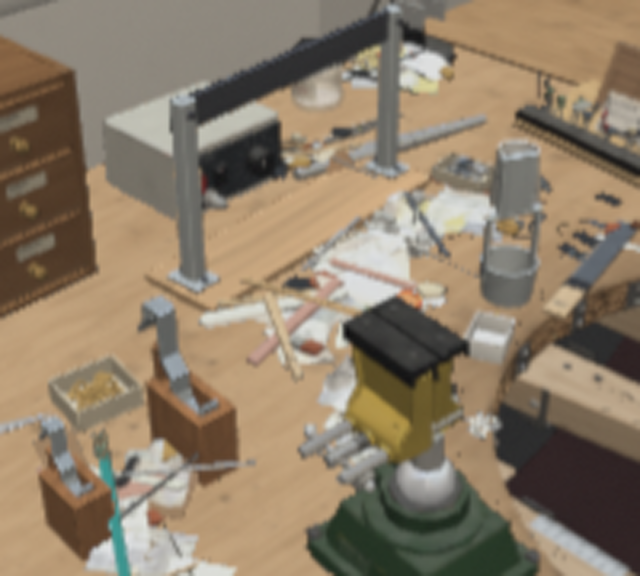

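View pics/c2.png

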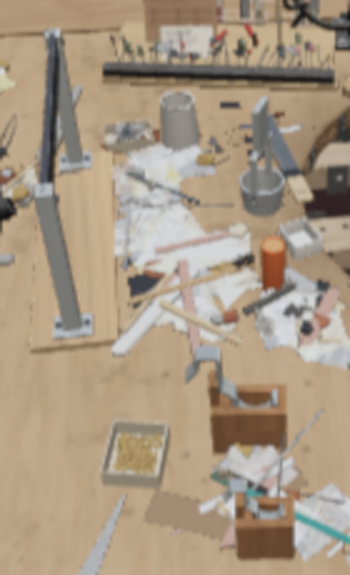

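```bash
python3 - <<'E'
from h import *
for n in("scene","side"):
    P=np.load(n+".npz")["P"].reshape(-1,3)
    def box(t,x0,x1,y0,y1,z0,z1):
        m=(P[:,0]>x0)&(P[:,0]<x1)&(P[:,1]>y0)&(P[:,1]<y1)&(P[:,2]>z0)&(P[:,2]<z1);q=P[m]
        if len(q)<4: print(n,t,len(q));return
        r=cv2.minAreaRect((q[:,:2]*1000).astype(np.float32))
        print(n,t,len(q),np.round(q.min(0),3),np.round(q.max(0),3),np.round(np.median(q,0),3),"rect",np.round(r[0],1),np.round(r[1],1),round(r[2],1))
    box("hooktop",.42,.58,.2,.31,.113,.15)
    box("hookup",.42,.58,.2,.31,.068,.15)
    box("block",.38,.58,.19,.31,.03,.066)
    box("small",.38,.58,.31,.45,.06,.12)
    box("plate",.36,.5,-.16,-.03,.093,.16)
    box("cup",.36,.5,-.17,-.03,.01,.04)
    box("railtop",.6,.7,-.13,.13,.185,.21)
    box("posts",.6,.7,-.25,.2,.1,.15)
E
```

```text
scene hooktop 62 [0.491 0.239 0.113] [0.515 0.255 0.126] [0.498 0.249 0.122] rect [502.9 246.6] [16.  24.2] 89.6
scene hookup 228 [0.479 0.238 0.068] [0.521 0.256 0.126] [0.493 0.25  0.098] rect [499.6 246.9] [18.4 40.6] 85.0
scene block 524 [0.402 0.231 0.03 ] [0.504 0.308 0.065] [0.457 0.258 0.053] rect [453.1 270.9] [ 77.3 100.9] 88.2
scene small 101 [0.471 0.352 0.06 ] [0.494 0.365 0.091] [0.478 0.359 0.075] rect [482.4 358.5] [14.  21.8] 79.6
scene plate 204 [ 0.422 -0.11   0.093] [ 0.444 -0.077  0.146] [ 0.431 -0.093  0.121] rect [430.3 -93.6] [34.7 13.1] 56.1
scene cup 309 [ 0.382 -0.166  0.01 ] [ 0.498 -0.03   0.04 ] [ 0.429 -0.084  0.024] rect [439.7 -98.3] [109.2 139.9] 2.8
scene railtop 287 [ 0.631 -0.13   0.185] [0.659 0.111 0.197] [0.646 0.011 0.192] rect [646.5  -9.6] [ 18.3 240.4] 3.4
scene posts 227 [ 0.632 -0.194  0.1  ] [0.671 0.111 0.15 ] [0.646 0.097 0.125] rect [650.7 -41.3] [ 21.9 304.9] 3.7
side hooktop 73 [0.495 0.238 0.115] [0.515 0.255 0.125] [0.504 0.248 0.122] rect [504.8 246.4] [17.6 19.4] 87.5
side hookup 217 [0.482 0.236 0.069] [0.525 0.258 0.125] [0.501 0.25  0.1  ] rect [503.6 246.5] [21.9 42.7] 87.2
side block 599 [0.403 0.229 0.03 ] [0.507 0.309 0.065] [0.467 0.262 0.053] rect [461.7 258.7] [119.   67.5] 22.3
side small 110 [0.474 0.35  0.06 ] [0.498 0.364 0.09 ] [0.485 0.358 0.074] rect [486.1 357.6] [13.4 24.1] 85.6
side plate 122 [ 0.425 -0.112  0.094] [ 0.445 -0.077  0.146] [ 0.436 -0.088  0.123] rect [435.8 -95.6] [38.1 10. ] 64.3
side cup 272 [ 0.384 -0.16   0.01 ] [ 0.498 -0.03   0.04 ] [ 0.431 -0.079  0.025] rect [441.  -94.8] [129.  114.3] 89.8
side railtop 260 [ 0.634 -0.128  0.185] [0.662 0.112 0.198] [0.65  0.027 0.194] rect [654.6  -7.8] [ 19.4 240. ] 5.4
side posts 206 [ 0.636 -0.193  0.1  ] [0.67  0.112 0.15 ] [0.649 0.106 0.123] rect [653.  -40.4] [ 18.1 305.2] 3.3
```

The tall upright hook is in the larger block at about (0.504, 0.247), z top 0.125. The pail is at (0.434, −0.094), the rail middle at about (0.650, −0.041) with yaw about 3.6°. I'll go above the hook for a wrist look.

```bash
cat >> h.py <<'E'
def go(x,y,z,ang):
    "tool shift (cm) and twist (deg) to put TCP at x,y,z with tool y along world angle ang (mod 180)"
    s=bot.read_state(); M=R.from_rotvec(s["tcp_rot"]).as_matrix()
    d=M.T@(np.array([x,y,z])-s["tool_pos"])*100
    a=np.degrees(np.arctan2(M[1,1],M[0,1])); t=(a-ang+90)%180-90
    print("now",np.round(s["tool_pos"],4),"yang",round(a,1),"tilt",round(M[2,2],5),"t",s["time"],"q6",s["q"][5],"| move",np.round(d,2),"twist",round(t,1),"w",s["width"],"gf",s["grip_force"])
E
python3 -c "
from h import *
go(.504,.247,.205,-3)"
```

```text
now [0.2852 0.611  0.2066] yang 65.0 tilt -1.0 t 0.1 q6 -0.03688497662724548 | move [-35.22 -23.73   0.21] twist 68.0 w 1.002908868237344 gf 0.0
```

Call:
step_arm(
  motion=[
    [8.5,-35.2,-23.7,0.2,68],
    [8.5,-35.2,-23.7,0.2,68],
    [8.5,-35.2,-23.7,0.2,68],
    [8.5,-35.2,-23.7,0.2,68],
    [8.5,-35.2,-23.7,0.2,68],
    [8.5,-35.2,-23.7,0.2,68],
    [8.5,-35.2,-23.7,0.2,68],
    [8.5,-35.2,-23.7,0.2,68],
    [8.5,-35.2,-23.7,0.2,68],
    [6,-35.2,-23.7,0.2,68],
    [6,-35.2,-23.7,0.2,68],
    [6,-35.2,-23.7,0.2,68],
  ],
  force=40,
)

```text
time: 1.3
tool_pos: [0.5036, 0.2487, 0.2056]
tcp_rot: [-2.278, -2.162, 0.001]
wrist_force: [0.6, 0.2, 0.1]
width: 0.706
grip_force: 0.0
```

```bash
python3 - <<'E'
from h import *
s,im,d=grab("wrist"); P=cloud("wrist",s,d); P[d==0]=np.nan
np.savez("w1.npz",im=im,P=P); save("w1.png",im)
go(.504,.247,.15,-3)
q=P.reshape(-1,3)
for a,b in((.119,.135),(.085,.135),(.055,.066)):
    m=(q[:,2]>a)&(q[:,2]<b)&(q[:,0]>.4)&(q[:,0]<.56)&(q[:,1]>.2)&(q[:,1]<.3);k=q[m]
    r=cv2.minAreaRect((k[:,:2]*1000).astype(np.float32)); print(len(k),k.min(0).round(4),k.max(0).round(4),np.median(k,0).round(4),r)
E
```

```text
now [0.5035 0.2489 0.2056] yang -2.9 tilt -1.0 t 1.35 q6 0.46579590827775386 | move [-0.19  0.07  5.56] twist 0.1 w 0.7009721918011363 gf 0.0
573 [0.4922 0.2383 0.119 ] [0.5139 0.2554 0.1253] [0.5031 0.2471 0.123 ] ((503.2148132324219, 246.70811462402344), (16.370126724243164, 21.1008243560791), 86.47492980957031)
955 [0.492  0.2373 0.0853] [0.5232 0.2561 0.1253] [0.5044 0.2484 0.122 ] ((507.4294738769531, 246.79931640625), (17.25798225402832, 32.12479019165039), 85.28327178955078)
1454 [0.4342 0.2317 0.055 ] [0.5043 0.2686 0.0658] [0.4608 0.2563 0.06  ] ((469.0698547363281, 249.07327270507812), (34.55992889404297, 68.63670349121094), 85.79127502441406)
```

View pics/w1.png

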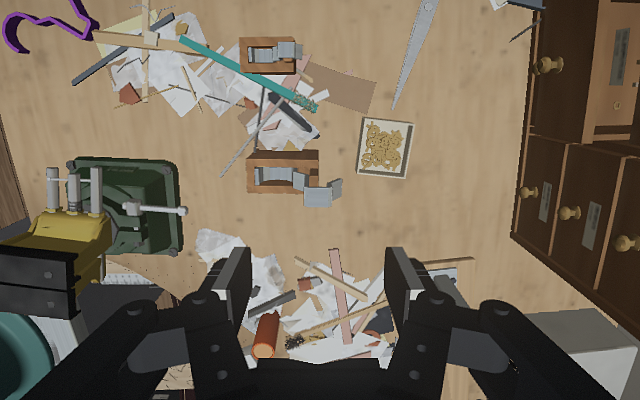

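The wrist picture shows the hook's upper bend at (320,192), with its curl inside the block to the left. The small hook is at (275,52). The measured top centre is (0.503, 0.247), yaw −4°. Descending to grip.

Call:
step_arm(
  motion=[
    [6,-0.2,0,3,1],
    [5,-0.2,0,7,1],
    [5,-0.2,0,9.6,1],
    [5,-0.2,0,9.6,1],
    [0,-0.2,0,9.6,1],
    [0,-0.2,0,9.6,1],
    [0,-0.2,0,9.6,1],
    [0,-0.2,0,9.6,1],
    [0,-0.2,0,9.6,1],
  ],
  force=45,
)

```text
time: 2.25
tool_pos: [0.5048, 0.2463, 0.111]
tcp_rot: [2.298, 2.142, 0.003]
wrist_force: [0.0, -0.6, -0.6]
width: 0.002
grip_force: 0.0
```

```bash
python3 - <<'E'
from h import *
for n in ("wrist","scene"):
    s,im,d=grab(n); P=cloud(n,s,d); P[d==0]=np.nan
    np.savez(n[0]+"2.npz",im=im,P=P)
    if n=="wrist": A=im
    else: B=cv2.resize(im[180:320,180:360],(540,420))
    q=P.reshape(-1,3)
    m=(q[:,2]>.068)&(q[:,2]<.14)&(q[:,0]>.4)&(q[:,0]<.56)&(q[:,1]>.2)&(q[:,1]<.3);k=q[m]; print(n,k.min(0),k.max(0))
save("w2.png",np.hstack([cv2.resize(A[:, 100:540],(400,364)),cv2.resize(B,(400,364))]))
go(.5,.247,.15,-4)
E
```

```text
wrist [0.47979367 0.2374948  0.06803255] [0.52383023 0.25845013 0.13991574]
scene [0.47881834 0.23894055 0.0684331 ] [0.52189722 0.25850099 0.13947019]
now [0.5044 0.246  0.1104] yang -4.0 tilt -1.0 t 2.35 q6 0.47979268556215643 | move [ 0.07 -0.45 -3.96] twist -0.0 w 0.0015775870677766644 gf 0.0
```

View pics/w2.png

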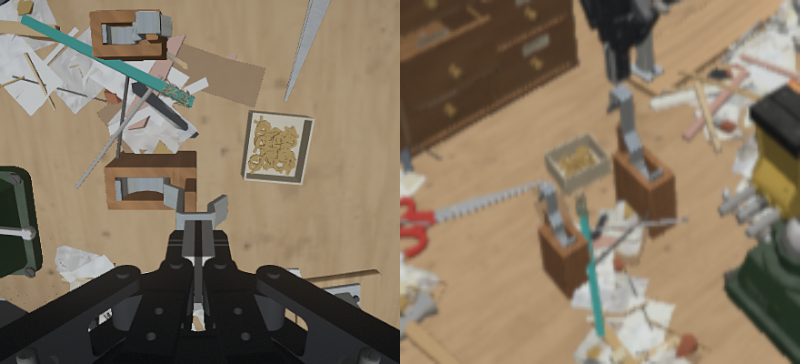

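```bash
python3 - <<'E'
from h import *
for n in "ws":
    f=np.load(n+"2.npz"); P=f["P"]; im=f["im"].astype(int)
    dark=im.max(-1)<70; g=(im.min(-1)>80)&(np.ptp(im,axis=-1)<40)
    R0=(abs(P[...,0]-.503)<.03)&(abs(P[...,1]-.247)<.035)&(P[...,2]>.1)&(P[...,2]<.2)
    for nm,mk in(("dark",dark),("grey",g)):
        k=P[R0&mk]; 
        for z in np.arange(.1,.16,.006):
            kk=k[(k[:,2]>=z)&(k[:,2]<z+.006)]
            if len(kk)>2: print(n,nm,round(z,3),len(kk),kk.min(0).round(3),kk.max(0).round(3))
E
```

```text
w dark 0.1 10 [0.496 0.253 0.101] [0.516 0.255 0.106]
w dark 0.106 12 [0.496 0.253 0.106] [0.514 0.255 0.112]
w dark 0.112 6 [0.496 0.252 0.112] [0.514 0.254 0.117]
w dark 0.118 21 [0.496 0.254 0.119] [0.511 0.255 0.122]
w dark 0.136 62 [0.493 0.253 0.138] [0.517 0.259 0.142]
w dark 0.142 223 [0.492 0.252 0.142] [0.518 0.259 0.148]
w dark 0.148 268 [0.492 0.252 0.148] [0.519 0.259 0.154]
w dark 0.154 263 [0.492 0.252 0.154] [0.518 0.259 0.16 ]
w grey 0.1 163 [0.492 0.238 0.1  ] [0.52  0.255 0.106]
w grey 0.106 43 [0.493 0.239 0.106] [0.516 0.255 0.112]
w grey 0.112 4 [0.493 0.255 0.112] [0.493 0.256 0.117]
w grey 0.118 458 [0.492 0.243 0.118] [0.514 0.255 0.124]
w grey 0.124 23 [0.496 0.248 0.124] [0.51  0.255 0.125]
w grey 0.136 6 [0.499 0.258 0.139] [0.512 0.259 0.142]
w grey 0.142 16 [0.499 0.257 0.142] [0.512 0.259 0.148]
w grey 0.148 15 [0.491 0.255 0.148] [0.512 0.259 0.154]
w grey 0.154 8 [0.491 0.255 0.155] [0.512 0.258 0.159]
s dark 0.142 13 [0.491 0.243 0.145] [0.505 0.259 0.148]
s dark 0.148 11 [0.491 0.242 0.148] [0.505 0.258 0.153]
s dark 0.154 17 [0.49  0.244 0.154] [0.508 0.258 0.16 ]
s grey 0.1 13 [0.49 0.24 0.1 ] [0.495 0.254 0.106]
s grey 0.106 17 [0.491 0.241 0.106] [0.516 0.254 0.112]
s grey 0.112 19 [0.491 0.242 0.112] [0.514 0.256 0.118]
s grey 0.118 38 [0.491 0.239 0.118] [0.512 0.256 0.124]
s grey 0.124 9 [0.494 0.241 0.124] [0.508 0.253 0.125]
s grey 0.136 8 [0.494 0.246 0.136] [0.51  0.258 0.141]
s grey 0.142 4 [0.498 0.255 0.142] [0.502 0.258 0.147]
s grey 0.148 5 [0.499 0.256 0.148] [0.512 0.258 0.152]
s grey 0.154 9 [0.49  0.242 0.154] [0.511 0.258 0.16 ]
```

The closed fingertips stand at z≈0.138 in both cameras while the reported TCP is 0.1105. So the real tips are about 27 mm short of the reported TCP, and they closed just above the hook without touching it. I'll reopen and go 27 mm lower.

Call:
step_arm(
  motion=[
    [5,0,-0.1,0,0],
    [5,0,-0.1,0,0],
    [5,0,-0.1,0,0],
    [5,0,-0.1,0,0],
    [5,0,-0.1,1.4,0],
    [5,0,-0.1,2.7,0],
    [5,0,-0.1,2.7,0],
    [0,0,-0.1,2.7,0],
    [0,0,-0.1,2.7,0],
    [0,0,-0.1,2.7,0],
    [0,0,-0.1,2.7,0],
    [0,0,-0.1,2.7,0],
  ],
  force=45,
)

```text
time: 3.55
tool_pos: [0.5034, 0.2462, 0.0832]
tcp_rot: [2.298, 2.142, 0.001]
wrist_force: [0.6, -0.3, -1.1]
width: 0.244
grip_force: 42.8
```

Call:
step_arm(
  motion=[
    [0,0,0,-3,0],
    [0,0,0,-7,0],
    [0,0,0,-12,0],
    [0,0,0,-13.5,0],
    [0,0,0,-13.5,0],
  ],
)

```text
time: 4.05
tool_pos: [0.5056, 0.2471, 0.2222]
tcp_rot: [2.296, 2.14, 0.012]
wrist_force: [-0.4, 0.6, -1.0]
width: 0.244
grip_force: 49.7
```

```bash
python3 -c "
from h import *
go(.652,-.041,.217,3.6)"
```

```text
now [0.5056 0.2471 0.2222] yang -4.0 tilt -0.99997 t 4.05 q6 0.48061548396759673 | move [-27.72  16.62   0.53] twist -7.6 w 0.2435757304718263 gf 49.71746161056217
```

Call:
step_arm(
  motion=[
    [0,-4.5,2,0,-2],
    [0,-9,4,0,-4],
    [0,-13,6,0,-6],
    [0,-17,8.5,0,-7.6],
    [0,-21,11.5,0,-7.6],
    [0,-25,14.5,0,-7.6],
    [0,-27.6,16.6,0,-7.6],
    [0,-27.6,16.6,0,-7.6],
    [0,-27.6,16.6,0,-7.6],
    [0,-27.6,16.6,0,-7.6],
  ],
)

```text
time: 5.05
tool_pos: [0.6478, -0.04, 0.2159]
tcp_rot: [-2.148, -2.288, 0.003]
wrist_force: [0.1, 0.0, -0.9]
width: 0.245
grip_force: 49.7
```

```bash
python3 - <<'E'
from h import *
for n in ("wrist","scene"):
    s,im,d=grab(n); P=cloud(n,s,d); P[d==0]=np.nan
    np.savez(n[0]+"3.npz",im=im,P=P)
    if n=="wrist": A=im
    else: B=im[90:240,240:400]
    q=P.reshape(-1,3)
    for y0,y1 in((-.03,.0),(.03,.06),(.06,.09),(-.12,-.07)):
        m=(q[:,2]>.19)&(q[:,2]<.202)&(q[:,0]>.6)&(q[:,0]<.7)&(q[:,1]>y0)&(q[:,1]<y1);k=q[m]
        if len(k)>3: print(n,y0,len(k),k.min(0).round(4),k.max(0).round(4),np.median(k,0).round(4))
    for z0,z1 in((.24,.262),(.205,.235),(.17,.19)):
        m=(q[:,2]>z0)&(q[:,2]<z1)&(abs(q[:,0]-.64)<.1)&(abs(q[:,1]+.041)<.0105)&(im.reshape(-1,3).min(1)>75);k=q[m]
        if len(k)>3: print(n,"hook",z0,len(k),k.min(0).round(4),k.max(0).round(4),np.median(k,0).round(4))
save("w3.png",np.hstack([A[:,130:500],cv2.resize(B,(426,400))]))
go(.652,-.041,.15,3.6)
E
```

```text
wrist -0.03 709 [ 0.6454 -0.03    0.1926] [ 0.6548 -0.      0.1968] [ 0.65   -0.0145  0.195 ]
wrist 0.03 915 [0.6416 0.03   0.192 ] [0.651  0.06   0.1976] [0.6463 0.0457 0.1949]
wrist 0.06 699 [0.6403 0.0601 0.1923] [0.6494 0.081  0.1973] [0.6448 0.0706 0.1949]
wrist -0.12 514 [ 0.6509 -0.1199  0.1929] [ 0.6603 -0.0864  0.1966] [ 0.6555 -0.1028  0.1949]
wrist hook 0.24 1713 [ 0.6232 -0.0494  0.24  ] [ 0.6714 -0.0305  0.2618] [ 0.6476 -0.0381  0.2556]
wrist hook 0.205 479 [ 0.6241 -0.0474  0.205 ] [ 0.6676 -0.0305  0.2348] [ 0.6318 -0.0354  0.2114]
wrist hook 0.17 1248 [ 0.5887 -0.0504  0.1702] [ 0.6263 -0.0323  0.1899] [ 0.6042 -0.0407  0.1763]
scene -0.03 21 [ 0.6443 -0.029   0.1901] [ 0.653  -0.0015  0.1965] [ 0.6476 -0.0151  0.1942]
scene 0.03 25 [0.6388 0.0308 0.1905] [0.6505 0.0598 0.1985] [0.6435 0.0442 0.1946]
scene 0.06 28 [0.6378 0.06   0.19  ] [0.6497 0.0898 0.1967] [0.6425 0.0768 0.1944]
scene -0.12 32 [ 0.648 -0.119  0.19 ] [ 0.6577 -0.0727  0.1969] [ 0.6524 -0.0965  0.1942]
scene hook 0.24 34 [ 0.6289 -0.0499  0.2403] [ 0.6597 -0.0307  0.2596] [ 0.6525 -0.0345  0.2484]
scene hook 0.205 60 [ 0.6236 -0.0489  0.2056] [ 0.6674 -0.0309  0.2345] [ 0.6357 -0.0382  0.2199]
scene hook 0.17 57 [ 0.5882 -0.0508  0.1724] [ 0.6262 -0.0309  0.1898] [ 0.6141 -0.0387  0.179 ]
now [ 0.6483 -0.0396  0.2171] yang 3.7 tilt -1.0 t 5.15 q6 -0.16342511673555746 | move [-0.16  0.37  6.71] twist 0.1 w 0.2444836714526516 gf 49.69730502984021
```

View pics/w3.png

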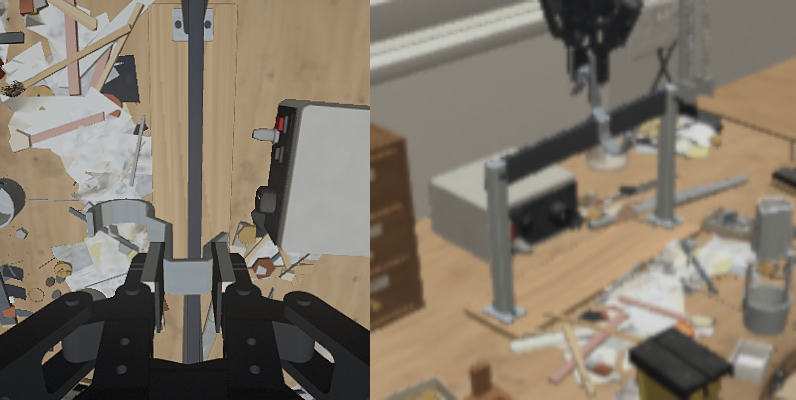

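Call:
step_arm(
  motion=[
    [0,0,0.2,0,0],
    [0,0,0.3,0,0],
    [0,0,0.3,0,0],
    [0,0,0.3,0,0],
  ],
)

```text
time: 5.55
tool_pos: [0.6524, -0.0404, 0.2181]
tcp_rot: [2.15, 2.29, 0.0]
wrist_force: [-0.7, 0.6, -1.0]
width: 0.242
grip_force: 49.7
```

```bash
python3 - <<'E'
from h import *
s,im,d=grab("wrist"); P=cloud("wrist",s,d); P[d==0]=np.nan
q=P.reshape(-1,3); go(.6517,-.04,.158,3.6)
m=(q[:,2]>.1935)&(q[:,2]<.1965)&(q[:,0]>.6)&(q[:,0]<.7)&(q[:,1]>-.025)&(q[:,1]<.08)
pf=np.polyfit(q[m,1],q[m,0],1); print("rail",pf,np.polyval(pf,-.04))
x=q[:,0]-np.polyval(pf,q[:,1])
m=(q[:,2]>.252)&(q[:,2]<.262)&(abs(q[:,0]-.65)<.0135)&(abs(q[:,1]+.04)<.009)&(im.reshape(-1,3).min(1)>75)
print(m.sum(),np.percentile(x[m],[0,2,50,98,100]),np.median(q[m],0))
E
```

```text
now [ 0.6523 -0.0406  0.218 ] yang 3.6 tilt -1.0 t 5.6 q6 -0.16281439416557603 | move [ 0.06 -0.06  6.  ] twist -0.0 w 0.2390849745741028 gf 49.68490823870525
rail [-0.0622517   0.64907427] 0.6515643406134602
1638 [-0.00982101 -0.00934827  0.00082654  0.01073312  0.01120396] [ 0.65216212 -0.03890575  0.2579198 ]
```

Call:
step_arm(
  motion=[
    [0,0,-0.07,1.5,0],
    [0,0,-0.07,3,0],
    [0,0,-0.07,4.2,0],
    [0,0,-0.07,5.2,0],
    [0,0,-0.07,5.8,0],
    [0,0,-0.07,5.9,0],
    [0,0,-0.07,5.9,0],
  ],
)

```text
time: 6.3
tool_pos: [0.6518, -0.0408, 0.1591]
tcp_rot: [2.151, 2.289, 0.0]
wrist_force: [0.4, -0.5, 2.1]
width: 0.248
grip_force: 50.0
```

Call:
step_arm(
  motion=[
    [2.6,0,0,0,0],
    [3,0,0,0,0],
    [4,0,0,0,0],
    [5,0,0,0,0],
    [5,0,0,0,0],
    [5,0,0,-1.5,0],
    [5,0,0,-4,0],
    [5,0,0,-8,0],
    [5,0,0,-10,0],
  ],
)

```text
time: 7.2
tool_pos: [0.6533, -0.0409, 0.2642]
tcp_rot: [2.148, 2.286, 0.006]
wrist_force: [0.1, -0.7, 0.7]
width: 0.587
grip_force: 0.0
```

```bash
python3 - <<'E'
from h import *
go(.434,-.094,.26,60)
for n in ("wrist","scene","side"):
    s,im,d=grab(n); P=cloud(n,s,d); P[d==0]=np.nan; np.savez("h4"+n+".npz",im=im,P=P)
    q=P.reshape(-1,3); g=im.reshape(-1,3).min(1)>75
    for z0,z1 in((.196,.205),(.15,.165),(.125,.14),(.115,.125),(.1,.115),(.09,.1)):
        m=(q[:,2]>z0)&(q[:,2]<z1)&(abs(q[:,0]-.64)<.07)&(abs(q[:,1]+.041)<.015)&g;k=q[m]
        if len(k)>3: print(n,z0,len(k),k.min(0).round(4),k.max(0).round(4))
E
```

```text
now [ 0.6533 -0.0409  0.2642] yang 3.6 tilt -0.99998 t 7.2 q6 -0.16304928871689062 | move [ -3.93 -22.22   0.29] twist -56.4 w 0.5865898248716834 gf 0.0
wrist 0.196 615 [ 0.6384 -0.0555  0.196 ] [ 0.6594 -0.0277  0.2019]
wrist 0.15 26 [ 0.6403 -0.0384  0.15  ] [ 0.6454 -0.0326  0.1635]
wrist 0.125 95 [ 0.6029 -0.0504  0.1255] [ 0.6414 -0.0327  0.1397]
wrist 0.115 109 [ 0.6042 -0.0505  0.115 ] [ 0.6418 -0.0328  0.1238]
wrist 0.1 415 [ 0.6105 -0.0502  0.106 ] [ 0.6358 -0.0331  0.115 ]
scene 0.196 22 [ 0.6361 -0.0554  0.1961] [ 0.6569 -0.0302  0.2013]
scene 0.15 23 [ 0.6391 -0.0482  0.1502] [ 0.6489 -0.0277  0.1642]
scene 0.125 26 [ 0.6013 -0.0513  0.1251] [ 0.6424 -0.0322  0.1395]
scene 0.115 21 [ 0.6035 -0.0516  0.1151] [ 0.6407 -0.0333  0.1246]
scene 0.1 29 [ 0.6077 -0.0499  0.1054] [ 0.6384 -0.032   0.1146]
side 0.196 32 [ 0.6427 -0.0541  0.1962] [ 0.661  -0.032   0.2022]
side 0.15 13 [ 0.6445 -0.0449  0.151 ] [ 0.649  -0.0321  0.163 ]
side 0.125 14 [ 0.6065 -0.05    0.1251] [ 0.6431 -0.0326  0.1396]
side 0.115 23 [ 0.6069 -0.0495  0.1152] [ 0.6447 -0.0316  0.1246]
side 0.1 44 [ 0.6133 -0.0502  0.1043] [ 0.6427 -0.0337  0.1145]
```

The hook hangs on the rail with its curl towards the robot: inside x 0.607–0.637, y −0.0415, bottom z≈0.107. Now to the pail.

Call:
step_arm(
  motion=[
    [8,-0.5,-4,0,-8],
    [8,-1.2,-8,0,-16],
    [8,-2,-12,0,-24],
    [8,-3,-17,1,-32],
    [8,-3.9,-22.2,3,-40],
    [8,-3.9,-22.2,6,-48],
    [8,-3.9,-22.2,6.3,-56],
    [8,-3.9,-22.2,6.3,-56],
    [8,-3.9,-22.2,6.3,-56],
  ],
)

```text
time: 8.25
tool_pos: [0.4323, -0.0935, 0.1954]
tcp_rot: [-0.829, -3.029, -0.0]
wrist_force: [0.6, 0.3, 0.2]
width: 0.937
grip_force: 0.0
```

```bash
python3 - <<'E'
from h import *
s,im,d=grab("wrist"); P=cloud("wrist",s,d); P[d==0]=np.nan
np.savez("w5.npz",im=im,P=P); save("w5.png",im)
q=P.reshape(-1,3)
for a,b in((.135,.155),(.1,.155),(.03,.045)):
    m=(q[:,2]>a)&(q[:,2]<b)&(q[:,0]>.38)&(q[:,0]<.49)&(q[:,1]>-.15)&(q[:,1]<-.04);k=q[m]
    if len(k)<5: print(len(k)); continue
    r=cv2.minAreaRect((k[:,:2]*1000).astype(np.float32)); print(len(k),k.min(0).round(4),k.max(0).round(4),np.median(k,0).round(4),r)
go(.434,-.094,.15,60)
E
```

```text
712 [ 0.4228 -0.1127  0.135 ] [ 0.443  -0.0795  0.1459] [ 0.432  -0.0956  0.1437] ((432.9014892578125, -96.00160217285156), (33.928001403808594, 8.457670211791992), 65.9703140258789)
1306 [ 0.4228 -0.1127  0.1001] [ 0.443  -0.0795  0.1459] [ 0.4309 -0.0949  0.1377] ((432.80792236328125, -95.95574951171875), (33.95664978027344, 8.579642295837402), 65.14842224121094)
322 [ 0.4065 -0.1223  0.0301] [ 0.4509 -0.0694  0.0449] [ 0.4176 -0.0871  0.0377] ((425.4454650878906, -92.37030029296875), (55.820289611816406, 36.33859634399414), 64.68975067138672)
now [ 0.4329 -0.0936  0.1961] yang 59.4 tilt -1.0 t 8.3 q6 -1.3062171128640179 | move [-0.12  0.02  4.61] twist -0.6 w 0.9380472229461201 gf 0.0
```

View pics/w5.png

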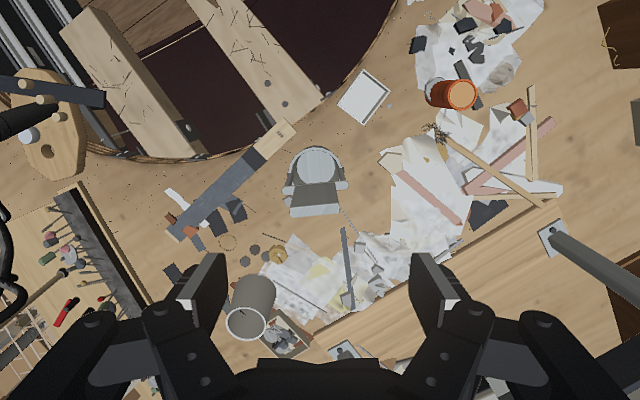

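The plate is at (315,208) in the wrist picture: centre (0.433, −0.096), top z 0.1445, long axis at 66°. Gripping across its 34 mm width.

Call:
step_arm(
  motion=[
    [6.5,-0.1,-0.2,2,-6.6],
    [6.5,-0.1,-0.2,5,-6.6],
    [6.5,-0.1,-0.2,8,-6.6],
    [6.5,-0.1,-0.2,10.5,-6.6],
    [6.5,-0.1,-0.2,10.6,-6.6],
    [3,-0.1,-0.2,10.6,-6.6],
    [3,-0.1,-0.2,10.6,-6.6],
    [2.5,-0.1,-0.2,10.6,-6.6],
    [2.5,-0.1,-0.2,10.6,-6.6],
    [2.5,-0.1,-0.2,10.6,-6.6],
  ],
  force=45,
)

```text
time: 9.3
tool_pos: [0.4343, -0.0964, 0.092]
tcp_rot: [0.648, 3.07, -0.001]
wrist_force: [-0.8, -0.1, 7.0]
width: 0.385
grip_force: 45.5
```

```bash
python3 -c "
from h import *
go(.6,-.0415,.2,93.6)"
```

```text
now [ 0.4343 -0.0964  0.092 ] yang 66.2 tilt -0.99999 t 9.3 q6 -1.4290558882979127 | move [-12.98  11.72 -10.74] twist -27.4 w 0.3850404275668167 gf 45.50006031990051
```

```bash
python3 - <<'E'
from h import *
for n in ("wrist","scene","side"):
    f=np.load("h4"+n+".npz"); q=f["P"].reshape(-1,3); g=f["im"].reshape(-1,3).min(1)>60
    m=(q[:,2]>.09)&(q[:,2]<.15)&(q[:,0]>.595)&(q[:,0]<.65)&(abs(q[:,1]+.0415)<.012)&g; k=q[m]
    for x in np.arange(.597,.648,.005):
        kk=k[(k[:,0]>=x)&(k[:,0]<x+.005)]
        if len(kk)>1: print(n,x.round(3),len(kk),np.percentile(kk[:,2],[0,5,50,95,100]).round(4))
E
```

```text
wrist 0.602 86 [0.1197 0.125  0.128  0.1292 0.1297]
wrist 0.607 125 [0.1101 0.1141 0.119  0.1255 0.1289]
wrist 0.612 96 [0.1095 0.1101 0.1123 0.1144 0.1154]
wrist 0.617 82 [0.1078 0.1086 0.1098 0.1109 0.1116]
wrist 0.622 87 [0.106  0.1071 0.1092 0.1106 0.1115]
wrist 0.627 80 [0.1085 0.1091 0.1106 0.1118 0.1128]
wrist 0.632 80 [0.1105 0.111  0.1133 0.1435 0.1436]
wrist 0.637 82 [0.1151 0.1177 0.1443 0.1492 0.1498]
wrist 0.642 6 [0.1298 0.1301 0.1313 0.1427 0.1463]
scene 0.597 2 [0.1256 0.1257 0.127  0.1282 0.1283]
scene 0.602 13 [0.1161 0.1181 0.1256 0.1287 0.129 ]
scene 0.607 8 [0.1136 0.1136 0.1151 0.1207 0.1219]
scene 0.617 2 [0.1077 0.1079 0.109  0.1102 0.1103]
scene 0.622 6 [0.1078 0.108  0.1092 0.1099 0.1099]
scene 0.627 11 [0.1054 0.1066 0.1114 0.1132 0.1133]
scene 0.632 10 [0.111  0.1115 0.1148 0.1437 0.1458]
scene 0.637 42 [0.1145 0.1158 0.1314 0.1481 0.1498]
scene 0.642 2 [0.128  0.1281 0.1296 0.1311 0.1313]
side 0.602 5 [0.123  0.1234 0.1273 0.1292 0.1295]
side 0.607 9 [0.1156 0.1171 0.1227 0.1274 0.1274]
side 0.612 10 [0.1074 0.1087 0.1137 0.1161 0.1163]
side 0.617 5 [0.1075 0.1076 0.109  0.1105 0.1105]
side 0.622 9 [0.1046 0.1051 0.1089 0.1108 0.1109]
side 0.627 10 [0.1043 0.1048 0.1085 0.1103 0.1109]
side 0.632 10 [0.106  0.1074 0.1105 0.1137 0.1154]
side 0.637 21 [0.1111 0.1131 0.1224 0.1451 0.1461]
side 0.642 12 [0.1145 0.116  0.1364 0.1495 0.1499]
```

Call:
step_arm(
  motion=[
    [2.5,0,0,-1,0],
    [2.5,0,0,-3,0],
    [2.5,0,0,-5.3,0],
    [2.5,0,0,-5.3,0],
  ],
)

```text
time: 9.7
tool_pos: [0.4348, -0.0964, 0.1464]
tcp_rot: [0.647, 3.068, -0.0]
wrist_force: [-0.6, 0.7, -1.1]
width: 0.385
grip_force: 44.9
```

```bash
python3 - <<'E'
from h import *
go(.555,-.0405,.147,93.6)
E
```

```text
now [ 0.4348 -0.0964  0.1464] yang 66.2 tilt -0.99998 t 9.7 q6 -1.4291584850237224 | move [-8.74  9.97  0.01] twist -27.4 w 0.385098533745267 gf 44.8616498708725
```

Call:
step_arm(
  motion=[
    [2.5,-2,3,-0.3,-7],
    [2.5,-4.5,6,-0.3,-14],
    [2.5,-7,8.5,-0.3,-21],
    [2.5,-8.7,10,-0.3,-27.4],
    [2.5,-8.7,10,-0.3,-27.4],
    [2.5,-8.7,10,-0.3,-27.4],
    [2.5,-8.7,10,-0.3,-27.4],
  ],
)

```text
time: 10.4
tool_pos: [0.5508, -0.0396, 0.1449]
tcp_rot: [0.096, -3.138, -0.0]
wrist_force: [-0.3, 0.3, -0.7]
width: 0.386
grip_force: 45.2
```

```bash
python3 - <<'E'
from h import *
go(.62,-.0415,.149,93.6)
for n in ("wrist","scene","side"):
    s,im,d=grab(n); P=cloud(n,s,d); P[d==0]=np.nan; np.savez("h6"+n+".npz",im=im,P=P)
    q=P.reshape(-1,3); g=im.reshape(-1,3).min(1)>75
    for t,z0,z1 in(("plate",.155,.215),("bar",.135,.15),("window",.105,.132),("cup",.05,.1)):
        m=(q[:,2]>z0)&(q[:,2]<z1)&(abs(q[:,0]-.555)<.035)&(abs(q[:,1]+.041)<.04)&g;k=q[m]
        if len(k)>3: print(n,t,len(k),k.min(0).round(4),k.max(0).round(4),np.median(k,0).round(4))
save("w6.png",np.hstack([im[60:300,180:400] for im in (np.load("h6scene.npz")["im"],np.load("h6side.npz")["im"])]+[cv2.resize(np.load("h6wrist.npz")["im"],(352,240))]))
E
```

```text
now [ 0.5508 -0.0396  0.1449] yang 93.5 tilt -1.0 t 10.4 q6 -1.7485002070430564 | move [-6.9  -0.61 -0.43] twist -0.1 w 0.38574012557574294 gf 45.15742063522339
wrist plate 5566 [ 0.537  -0.0806  0.155 ] [ 0.5633 -0.0015  0.2149] [ 0.5465 -0.0394  0.1886]
wrist bar 1080 [ 0.5446 -0.0676  0.1352] [ 0.5549 -0.0112  0.15  ] [ 0.5467 -0.0399  0.1426]
wrist window 169 [ 0.5444 -0.0657  0.1052] [ 0.5539 -0.013   0.1319] [ 0.5469 -0.062   0.1196]
wrist cup 3685 [ 0.5228 -0.0679  0.0549] [ 0.5722 -0.0131  0.0998] [ 0.554  -0.0396  0.0601]
scene plate 163 [ 0.5352 -0.0704  0.1552] [ 0.565  -0.0151  0.2137] [ 0.5464 -0.0408  0.1819]
scene bar 45 [ 0.5437 -0.0627  0.136 ] [ 0.5513 -0.0113  0.1482] [ 0.5467 -0.0299  0.1426]
scene window 38 [ 0.545  -0.0656  0.1057] [ 0.5538 -0.0127  0.1318] [ 0.5485 -0.0168  0.1201]
scene cup 286 [ 0.523  -0.0648  0.0528] [ 0.5751 -0.0117  0.0995] [ 0.544  -0.0338  0.0793]
side plate 50 [ 0.5409 -0.0245  0.1554] [ 0.5626 -0.0087  0.2004] [ 0.5526 -0.0177  0.1771]
side bar 22 [ 0.5487 -0.0258  0.135 ] [ 0.5549 -0.012   0.1497] [ 0.5517 -0.0175  0.1426]
side window 28 [ 0.5476 -0.0648  0.1058] [ 0.555  -0.0109  0.1307] [ 0.5507 -0.0142  0.1182]
side cup 327 [ 0.5268 -0.0668  0.0508] [ 0.5786 -0.0126  0.0995] [ 0.5502 -0.0277  0.0778]
```

View pics/w6.png

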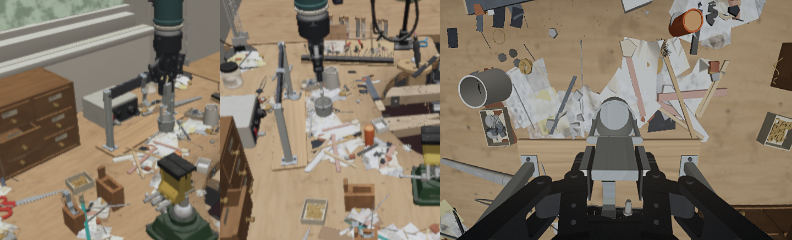

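```bash
python3 - <<'E'
from h import *
for n in ("wrist","scene"):
    f=np.load("h6"+n+".npz"); q=f["P"].reshape(-1,3)
    m=(abs(q[:,1]+.0396)<.012)&(abs(q[:,0]-.549)<.008)&(q[:,2]>.08)&(q[:,2]<.2)
    k=np.sort(q[m][:,2]); print(n,len(k),k[:3],k[-3:]); print(np.histogram(k,np.arange(.08,.204,.004)))
    c=q[(abs(q[:,1]+.0396)<.035)&(abs(q[:,0]-.549)<.035)&(q[:,2]>.085)&(q[:,2]<.105)]; print("cup top",np.percentile(c[:,2],[50,99,100]))
E
```

```text
wrist 4100 [0.13691594 0.13712552 0.13725595] [0.19854546 0.19856624 0.19871459]
(array([   0,    0,    0,    0,    0,    0,    0,    0,    0,    0,    0,
          0,    0,    0,   65,  123,  138,  144,  166,  157,  191,  193,
        204,  229,  240,  256,  292,  273,  372, 1057]), array([0.08 , 0.084, 0.088, 0.092, 0.096, 0.1  , 0.104, 0.108, 0.112,
       0.116, 0.12 , 0.124, 0.128, 0.132, 0.136, 0.14 , 0.144, 0.148,
       0.152, 0.156, 0.16 , 0.164, 0.168, 0.172, 0.176, 0.18 , 0.184,
       0.188, 0.192, 0.196, 0.2  ]))
cup top [0.09085028 0.10381353 0.10450678]
scene 105 [0.13705655 0.13897879 0.13935515] [0.19734262 0.19824865 0.19857842]
(array([0, 0, 0, 0, 0, 0, 0, 0, 0, 0, 0, 0, 0, 0, 3, 6, 9, 6, 5, 8, 7, 8,
       5, 7, 6, 8, 6, 6, 6, 9]), array([0.08 , 0.084, 0.088, 0.092, 0.096, 0.1  , 0.104, 0.108, 0.112,
       0.116, 0.12 , 0.124, 0.128, 0.132, 0.136, 0.14 , 0.144, 0.148,
       0.152, 0.156, 0.16 , 0.164, 0.168, 0.172, 0.176, 0.18 , 0.184,
       0.188, 0.192, 0.196, 0.2  ]))
cup top [0.08975247 0.10401587 0.10491498]
```

Call:
step_arm(
  motion=[
    [2.5,0,-0.6,-0.3,0],
    [2.5,0,-0.6,-0.3,0],
    [2.5,-1.5,-0.6,-0.3,0],
    [2.5,-3,-0.6,-0.3,0],
    [2.5,-4.5,-0.6,-0.3,0],
    [2.5,-6,-0.6,-0.3,0],
    [2.5,-7.1,-0.6,-0.3,0],
    [2.5,-7.1,-0.6,-0.3,0],
    [2.5,-7.1,-0.6,-0.3,0],
  ],
)

```text
time: 11.45
tool_pos: [0.6231, -0.0411, 0.1487]
tcp_rot: [0.098, -3.139, -0.0]
wrist_force: [-1.2, 0.7, -1.2]
width: 0.386
grip_force: 45.2
```

```bash
python3 - <<'E'
from h import *
go(.6225,-.0415,.12,93.6)
for n in ("wrist","scene"):
    s,im,d=grab(n); P=cloud(n,s,d); P[d==0]=np.nan
    q=P.reshape(-1,3); g=im.reshape(-1,3).min(1)>75
    for t,z0,z1,yw in(("top",.197,.207,.03),("bar",.138,.148,.012),("barends",.138,.146,.035),("curl",.1,.132,.012)):
        m=(q[:,2]>z0)&(q[:,2]<z1)&(abs(q[:,0]-.62)<.035)&(abs(q[:,1]+.0415)<yw)&g;k=q[m]
        if len(k)>3: print(n,t,len(k),k.min(0).round(4),k.max(0).round(4),np.median(k,0).round(4))
    np.savez("h7"+n+".npz",im=im,P=P)
E
```

```text
now [ 0.6231 -0.0411  0.1487] yang 93.6 tilt -1.0 t 11.45 q6 -1.7387165996731684 | move [ 0.06 -0.03  2.87] twist -0.0 w 0.38617777622722405 gf 45.155543088912964
wrist top 3482 [ 0.6099 -0.0707  0.197 ] [ 0.655  -0.0178  0.207 ] [ 0.6236 -0.0405  0.2001]
wrist bar 198 [ 0.6177 -0.0535  0.1397] [ 0.6197 -0.0295  0.148 ] [ 0.6187 -0.0417  0.145 ]
wrist barends 479 [ 0.6168 -0.0691  0.1381] [ 0.6274 -0.0129  0.146 ] [ 0.6191 -0.042   0.1444]
wrist curl 915 [ 0.6024 -0.051   0.1078] [ 0.6312 -0.0338  0.1301] [ 0.6191 -0.0424  0.1109]
scene top 28 [ 0.6097 -0.0583  0.1976] [ 0.6318 -0.0161  0.2066] [ 0.6188 -0.0411  0.2009]
scene bar 16 [ 0.6178 -0.0531  0.1392] [ 0.6427 -0.0298  0.1478] [ 0.6188 -0.0353  0.1444]
scene barends 27 [ 0.6164 -0.0671  0.1392] [ 0.6401 -0.0124  0.1458] [ 0.6187 -0.034   0.1433]
scene curl 50 [ 0.6032 -0.0532  0.1054] [ 0.6398 -0.0325  0.1289] [ 0.625  -0.0416  0.1132]
```

Call:
step_arm(
  motion=[
    [2.5,0,0,0.8,0],
    [2.5,0,0,1.6,0],
    [2.5,0,0,2.3,0],
    [2.5,0,0,2.8,0],
    [2.5,0,0,3,0],
    [2.5,0,0,3.05,0],
    [2.5,0,0,3.05,0],
  ],
)

```text
time: 12.25
tool_pos: [0.6237, -0.041, 0.1188]
tcp_rot: [-0.098, 3.14, -0.0]
wrist_force: [-0.5, 0.9, 1.8]
width: 0.387
grip_force: 45.6
```

Call:
step_arm(
  motion=[
    [3.6,0,0,0,0],
    [4,0,0,0,0],
    [4.5,0,0,0,0],
    [5.5,0,0,0,0],
    [5.5,0,0,0,0],
    [5.5,0,0,-1,0],
    [5.5,0,0,-3,0],
    [5.5,0,0,-6,0],
    [5.5,0,0,-10,0],
    [5.5,4,0,-12,0],
    [5.5,9,0,-12,0],
    [5.5,9,0,-12,0],
    [5.5,9,0,-12,0],
    [5.5,9,0,-12,0],
  ],
)

```text
time: 13.65
tool_pos: [0.5349, -0.0467, 0.2393]
tcp_rot: [-0.098, 3.138, -0.0]
wrist_force: [-0.1, 0.0, -0.2]
width: 0.642
grip_force: 0.0
```

```bash
python3 - <<'E'
from h import *
L=[]
for n in ("wrist","scene","side"):
    s,im,d=grab(n); P=cloud(n,s,d); P[d==0]=np.nan; L.append(im)
    q=P.reshape(-1,3); g=im.reshape(-1,3).min(1)>75
    for t,z0,z1 in(("top",.155,.18),("cup",.02,.08)):
        m=(q[:,2]>z0)&(q[:,2]<z1)&(abs(q[:,0]-.625)<.04)&(abs(q[:,1]+.0415)<.04)&g;k=q[m]
        if len(k)>3: print(n,t,len(k),k.min(0).round(4),k.max(0).round(4),np.median(k,0).round(4))
save("w8.png",np.hstack([cv2.resize(L[0],(400,250)),cv2.resize(L[1][90:240,250:400],(250,250)),L[2][50:300,210:360]]))
E
```

```text
wrist top 805 [ 0.6172 -0.0576  0.155 ] [ 0.6462 -0.0235  0.1726] [ 0.6193 -0.0404  0.1683]
wrist cup 1603 [ 0.586  -0.0691  0.02  ] [ 0.6461 -0.0122  0.0797] [ 0.6279 -0.041   0.036 ]
scene top 83 [ 0.616  -0.0815  0.1554] [ 0.6515 -0.004   0.1796] [ 0.6211 -0.0373  0.1653]
scene cup 282 [ 0.5851 -0.0678  0.0203] [ 0.6487 -0.0125  0.0788] [ 0.6155 -0.0363  0.0522]
side top 59 [ 0.6202 -0.06    0.1551] [ 0.649  -0.0136  0.1791] [ 0.6249 -0.0334  0.1687]
side cup 349 [ 0.5862 -0.0678  0.02  ] [ 0.6508 -0.012   0.0798] [ 0.6221 -0.0329  0.051 ]
```

View pics/w8.png

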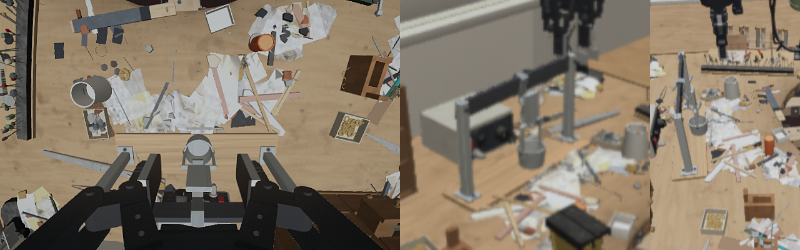

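The pictures show the pail hanging from the hook on the rail, its bottom about 27 mm clear of the bench. The gripper is clear of it and the small hook is untouched.

Call:
step_arm(
  motion=[
    [5.5,2,0,-2,0],
    [5.5,4,0,-3,0],
    [5.5,4,0,-3,0],
    [5.5,4,0,-3,0],
    [5.5,4,0,-3,0],
    [5.5,4,0,-3,0],
    [5.5,4,0,-3,0],
  ],
)

```text
time: 14.5
tool_pos: [0.494, -0.0491, 0.2676]
tcp_rot: [0.098, -3.139, -0.0]
wrist_force: [0.7, -0.1, 0.4]
width: 0.643
grip_force: 0.0
```

```bash
python3 -c "
from h import *
print(bot.finish_job())"
```

```text
the job is handed in; nothing more can be done
None
```

The larger S-hook hangs on the rail with its curl towards the robot, the scrap pail hangs from that curl clear of the bench, the small hook is still in its block, and the job was handed in at about 14.5 s (no verdict was returned).

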